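# Clamp the heel blocks for gluing

### The job

Take the tin off the clamp's bed and stand it upright on the cork mat, then hold the sliding jaw's black thumb release down and draw the jaw fully back. Stand every heel block on the bed between the jaws, round side up, face to face in one row centred on the bed. Hold the release down again, slide the jaw up until the row is snug without gaps, let the release spring up to lock it, and leave everything else on the bench alone.

Things in the scene. Friction and masses are not known exactly. Their poses are not given: they have to be found in the camera images.
- clamp: grey gluing clamp fixed to the bench: a bed 340 mm long (its y), 110 wide (its x), with its top 20 mm above the bench. Origin at the centre of its underside. The fixed jaw stands at its -y end, 70 wide, 30 thick, 58 high above the bed. The steel sliding jaw runs along y on the bed. The bed has no side walls.
- fixed_face (a point): middle of the lower edge of the fixed jaw's inner face, at the height of the bed's top; axes as the clamp's: +y along the bed towards the sliding jaw, x across the bed, z up.
- jaw_face (a point): middle of the lower edge of the sliding jaw's face, at the height of the bed's top; axes as the clamp's. The sliding jaw, from this point towards +y: face plate 12 mm thick, 70 wide, 60 high; then a well 44 mm long, open at its x sides, in whose middle the release button stands; then a rear cheek 10 mm thick, 40 wide, 50 high. 66 mm long in all.
- jaw (a joint): gap between the faces of the fixed and the sliding jaw, m: 0 shut, 0.230 fully back against its stop (5 blocks take 0.200). A ratchet with teeth every 10 mm locks it at each whole 10 mm (with about 1.5 mm of play) while the release is up; do not force it. With the release held down it slides freely, with about 1 N plus light damping, and stays where it is let go.
- release (a joint): how far the thumb release is pressed, m: 0 up (jaw locked), 0.008 fully down. Sprung: 6 N to start, 10 N fully down; past 0.005 the jaw is free. Let go between two teeth it springs fully up (a row of 3, 4 or 5 blocks squeezed snug ends there); let go on top of a tooth it stays about 0.005 down, unlocked, until the jaw is moved on.
- release_top (a point): centre of the top of the black round release button, 30 mm across, 38 mm above the bed when up; it moves with the jaw and the button. Pressed straight down, with closed fingertips for example; the cheek and face plate, 22 mm before and behind its centre, stand 12 and 22 mm higher than the button, so a finger in the well can push the jaw along by them.
- tin: round cement tin, 54 mm across, 60 high and a 48 mm wide 8 mm high lid, 0.2 kg, standing on the clamp's bed behind the sliding jaw, in its way. Origin at the centre of its underside.
- mat: square cork mat fixed on the bench, 120 by 120, 4 thick. Origin at the centre of its underside, so its top is 4 mm above.
- heel1: stacked-leather heel block, an arched slab, present in some starts only: 56 wide (its x), 40 thick (its y), 36 high, 0.14 kg. It stands on its flat edge with the round side up (straight sides up to 24 mm, then rounded corners of radius 12). Origin at the centre of its underside, z up; a half turn makes no difference.
- heel2: stacked-leather heel block, an arched slab, present in some starts only: 56 wide (its x), 40 thick (its y), 36 high, 0.14 kg. It stands on its flat edge with the round side up (straight sides up to 24 mm, then rounded corners of radius 12). Origin at the centre of its underside, z up; a half turn makes no difference.
- heel3: stacked-leather heel block, an arched slab, present in some starts only: 56 wide (its x), 40 thick (its y), 36 high, 0.14 kg. It stands on its flat edge with the round side up (straight sides up to 24 mm, then rounded corners of radius 12). Origin at the centre of its underside, z up; a half turn makes no difference.
- heel4: stacked-leather heel block, an arched slab, present in some starts only: 56 wide (its x), 40 thick (its y), 36 high, 0.14 kg. It stands on its flat edge with the round side up (straight sides up to 24 mm, then rounded corners of radius 12). Origin at the centre of its underside, z up; a half turn makes no difference.
- heel5: stacked-leather heel block, an arched slab, present in some starts only: 56 wide (its x), 40 thick (its y), 36 high, 0.14 kg. It stands on its flat edge with the round side up (straight sides up to 24 mm, then rounded corners of radius 12). Origin at the centre of its underside, z up; a half turn makes no difference.
- hammer: bystander: hammer lying near the far left of the clamp. Leave it alone. Origin at its underside or on its axis.
- driver: bystander: screwdriver lying on the bench left of the clamp, under 30 mm high. Leave it alone. Origin at its underside or on its axis.
- lidtin: bystander: flat green tin, 72 mm across, 22 mm high, right of the clamp. Leave it alone. Origin at its underside or on its axis.
- tub: bystander: open white bowl, 100 mm across, 50 mm high, far right. Leave it alone. Origin at its underside or on its axis.
- jar: bystander: glass jar, 95 mm high, at the right side. Leave it alone. Origin at its underside or on its axis.
- spray: bystander: blue spray can, 190 mm high, beyond the clamp. Leave it alone. Origin at its underside or on its axis.
- cup: bystander: red cup, 110 mm high, at the left side. Leave it alone. Origin at its underside or on its axis.
Not all that is in view belongs to the job. Leave any green look-alike of the heel2 alone.

How it is judged (in metres and radians):
On the way, in this order (a step that is already met when the one before it is completed fails the run):
1. the tin stands upright on the cork mat (x of tin in the frame of mat between -0.04 and 0.04 m and y of tin in the frame of mat between -0.04 and 0.04 m and z of tin in the frame of mat between 0 and 0.01 m and angle between tin's own z axis and vertical below 0.1 rad), for 0.2 s.
2. the sliding jaw is drawn fully back (gap over 220 mm) (value of joint jaw above 0.22 m), for 0.2 s.
3. every heel block stands on the bed between the jaws, round side up, in a row (x of heel1 in the frame of fixed_face between -0.016 and 0.016 m and z of heel1 in the frame of fixed_face between -0.005 and 0.006 m and y of each of heel1, heel2, heel3, heel4, heel5 in the frame of fixed_face above 0.01 m and y of each of heel1, heel2, heel3, heel4, heel5 in the frame of jaw_face below -0.01 m and angle between each of heel1, heel2, heel3, heel4, heel5's own z axis and vertical below 0.1 rad and angle between the y axis of each of heel1, heel2, heel3, heel4, heel5 and the y axis of clamp, either way round below 0.2 rad and x of heel2 in the frame of fixed_face between -0.016 and 0.016 m and z of heel2 in the frame of fixed_face between -0.005 and 0.006 m and x of heel3 in the frame of fixed_face between -0.016 and 0.016 m and z of heel3 in the frame of fixed_face between -0.005 and 0.006 m and x of heel4 in the frame of fixed_face between -0.016 and 0.016 m and z of heel4 in the frame of fixed_face between -0.005 and 0.006 m and x of heel5 in the frame of fixed_face between -0.016 and 0.016 m and z of heel5 in the frame of fixed_face between -0.005 and 0.006 m), for 0.2 s.
At the end, for the whole second after the job is handed in: tin upright on the mat (within 40 mm of its centre along each side); every block present on the bed, round side up, square, within 16 mm of the centre line; jaw closed on the row (gap at most 40 mm per block plus 5 mm), release up (all of step 1 and all of step 3 and linear speed of each of heel1, heel2, heel3, heel4, heel5 below 0.02 m/s and value of joint jaw below 0.205 m and (value of joint jaw below 0.165 m or height (world z) of heel1 above -5 m) and (value of joint jaw below 0.165 m or height (world z) of heel2 above -5 m) and (value of joint jaw below 0.165 m or height (world z) of heel3 above -5 m) and (value of joint jaw below 0.165 m or height (world z) of heel4 above -5 m) and (value of joint jaw below 0.165 m or height (world z) of heel5 above -5 m) and (value of joint jaw below 0.125 m or height (world z) of any of heel1, heel2 above -5 m) and (value of joint jaw below 0.125 m or height (world z) of any of heel1, heel3 above -5 m) and (value of joint jaw below 0.125 m or height (world z) of any of heel1, heel4 above -5 m) and (value of joint jaw below 0.125 m or height (world z) of any of heel1, heel5 above -5 m) and (value of joint jaw below 0.125 m or height (world z) of any of heel2, heel3 above -5 m) and (value of joint jaw below 0.125 m or height (world z) of any of heel2, heel4 above -5 m) and (value of joint jaw below 0.125 m or height (world z) of any of heel2, heel5 above -5 m) and (value of joint jaw below 0.125 m or height (world z) of any of heel3, heel4 above -5 m) and (value of joint jaw below 0.125 m or height (world z) of any of heel3, heel5 above -5 m) and (value of joint jaw below 0.125 m or height (world z) of any of heel4, heel5 above -5 m) and value of joint release below 0.0015 m); the robot touches nothing.
It fails at once if a bystander is moved by more than 40 mm (distance of any of hammer, driver, lidtin, tub, jar, spray, cup from where it was at the start of the episode above 0.04 m).
Of heel1, heel2, heel3, heel4, heel5 only 3 to 5 are there at a start; the rules pass over those that are not, and their reading is None.
At some moment in a run one of heel1, heel2, heel3, heel4, heel5 may be knocked a few centimetres aside while the robot is not near it.
It also fails if it takes over 210 s, if anything falls off the work surface, if the arm or the gripper's body presses on something with over 40 N, if the wrist force passes 120 N, or if a joint passes its speed limit or range.

### The arm

A 6-joint arm with a two-finger parallel gripper is mounted at the origin on the work surface. World frame = base frame: x ahead of the robot, y to its left, z up, the work surface at z = 0. Lengths are in mm, angles in rad, forces in N, time in s.
With the tool pointing down it reaches from about 350 to 925 mm from the base axis. Payload 6.4 kg.
Tool frame: the origin (TCP) lies at the very end of the fingers, on their centre line; the grasp point (between the pads) lies 19 mm behind it; z points along the fingers, y is the line along which they close (so a half turn about z gives the same grasp; the last joint's range is limited). The gripper opens to 94 mm and grips with 3 to 60 N. Pads are 16 mm wide; open, the fingers measure 119 mm over their backs; the gripper's body (75 mm by 177 mm) begins 78 mm behind the grasp point.
Start: joints at [-1.501, 0.245, 1.558, -0, 1.339, -0.174], TCP at [156.909, -630.788, 205.455] pointing down, gripper open.
Joint ranges: [-3.13, 3.13], [-1.02, 2.26], [0.13, 2.54], [-0.95, 4.09], [0.21, 2.88], [-2.74, 2.74]. Speed limits (rad/s): [2.57, 2.57, 3.14, 3.14, 3.14, 3.14].

### API

Orientations are given as a rotation vector (axis times angle).
In Python, from rig import readout, optics, finish_job gives the robot as it stands.
- The arm moves only by the tool arm_command, never from a script. Its argument "commands" is a list of rows, each a list of 6 numbers: the shift along the world's x, y, z in mm, then the turn, a rotation vector about the world's x, y, z in degrees. In form: [[x, y, z, rx, ry, rz], ...]. A call has 1 to 10 rows; each row shifts and turns the commanded pose from where the row before left it; what a row does not reach is not made up. A row lasts 1/8 s, in which the tool goes at most 62.5 mm and 10.7 degrees, less where a joint would pass 70% of its speed; a pose out of reach is approached as far as the arm can. A call with a gripper value outside its range is refused whole. "jaw" is the closure, from -1 (fully open) to 1 (shut), set as the call begins (left out, the last holds). The fingers move at their own pace and stop on an object; the grip force is fixed at half the most. Time passes only in rows, so rows that do not move let the fingers close. It gives the time, the measured TCP pose, the force, the opening and the grip force at its end, in the units of the state.
- readout.observe(): the state, without advancing time (a new reading comes with each control period).
- optics.get_image(name): name is "side" or "top" or "wrist"; returns the picture (400x640x3 uint8, red, green, blue); there is no depth.
- optics.camera_info(name): a dict with "fx", "fy", "cx", "cy" (pixels), "xyz" and "orientation" of the camera in the world. Camera axes: x right, y up, looking along -z (the intrinsics and any distortion apply to the point x, -y, -z); pixel columns grow to the right and rows downward; lengths in mm; the calibration is good to about 2 mm. A picture is of the moment at which its call begins: read the wrist's pose just before it. camera_info takes no time and is no camera call; for the wrist camera it gives the pose at the moment of the call.
- finish_job(): hands the job in; it is judged then, once.
Trained networks look in the newest picture that a camera, given by its name, has taken for a name from the list of things; names that differ only in an ending like _2 or _b are one class to them, and where a whole thing is asked for, a point or a joint stands for the part that bears it (a point fixed in the world has none). Each returns a list of dicts, best first, with "confidence" (0 to 1); they miss things now and then, are a little off and sometimes report something else, mostly with a low value. They report only what shows in the picture. A call takes as long as a camera call. They do not tell look-alikes from the thing itself.
- optics.spot_in(camera, label): "centre" ([x, y, z] in mm, in world coordinates, good to about 4 mm: the middle of the surface that is visible of it).
The state is a dict: "t": time; "qpos": joint angles; "qvel": joint speeds; "joint_torque": joint torques, N m; "eef_pos": TCP position; "tcp_rot": TCP orientation; "wrist_force": force on the tool from outside, world axes, zero at the start; "moment": the same for the moment, N m; "width": finger opening in mm; "grasp_force": force on a finger pad.
Only numpy, scipy, OpenCV 4.12 (cv2) and the standard library are available. Lean on these libraries where they do the work, as an engineer would, in place of code of your own. Each camera call takes 0.05 s, during which the arm holds its last target. There are 200 camera calls.

## Working session

There is one attempt and no reset: what is moved stays moved. The work goes in short steps, Python scripts to look and compute and a tool call to move; the robot and the scene stay as the last step left them, time stands still between calls to the robot, and variables do not carry over. Pictures are saved under pics/ and viewed, at most 18 in all, crops included, and the job is handed in when it is done.

Besides the shell and the picture viewer there is one more tool, called after "Request:" in YAML: its name, and indented under it one key for each argument. arm_command: Moves the arm, as the interface text tells. Its arguments: {"type":"object","properties":{"commands":{"type":"array","items":{"type":"array","items":{"type":"number"}}},"jaw":{"type":"number"}},"required":["commands"]}

```bash
mkdir -p pics; ls
cat > h.py <<'E'
from rig import readout, optics, finish_job
import numpy as np, cv2
from scipy.spatial.transform import Rotation as R
def snap(cam,name):
    im=optics.get_image(cam); cv2.imwrite(f'pics/{name}.png',im[:,:,::-1]); return im
E
python3 - <<'E'
from h import *
s=readout.observe(); print(s['eef_pos'],s['tcp_rot'],s['t'])
for c in ('top','side'):
    snap(c,c+'0'); print(optics.camera_info(c))
    for l in ('tin','mat','clamp','jaw_face','release_top','heel1','fixed_face'):
        try: print(c,l,[(np.round(d['centre']).tolist(),round(d['confidence'],2)) for d in optics.spot_in(c,l)])
        except Exception as e: print(l,e)
E
```

```text
pics
[ 156.87392932 -630.165736    204.34616174] [-3.11637498e+00 -3.81758630e-01 -1.81503699e-04] 0.0
{'fx': 485.951241936833, 'fy': 485.951241936833, 'cx': 317.14864959089584, 'cy': 194.7241862491773, 'xyz': array([ 357.72313603,    2.63660579, 1581.18618278]), 'orientation': array([ 0.14129646, -0.11764453, -1.59401166])}
top tin [([618.0, -52.0, 40.0], 0.53), ([628.0, 82.0, 88.0], 0.49)]
top mat [([626.0, -60.0, 62.0], 0.59)]
top clamp [([623.0, -8.0, 24.0], 0.75)]
top jaw_face [([620.0, -57.0, 40.0], 0.65)]
top release_top [([619.0, -65.0, 60.0], 0.44)]
top heel1 [([582.0, -391.0, 36.0], 0.83), ([634.0, 500.0, 36.0], 0.83), ([400.0, 314.0, 36.0], 0.81), ([458.0, -293.0, 32.0], 0.7), ([578.0, 399.0, 38.0], 0.69), ([475.0, 374.0, 38.0], 0.53), ([618.0, -58.0, 46.0], 0.31)]
top fixed_face [([620.0, -8.0, 23.0], 0.87)]
{'fx': 432.48377967540307, 'fy': 432.48377967540307, 'cx': 318.7191661427673, 'cy': 201.33131002216206, 'xyz': array([-314.63013558, -992.25761545, 1030.75610544]), 'orientation': array([ 0.91345009, -0.36442569, -0.66494022])}
side tin []
side mat [([438.0, 83.0, 6.0], 0.67)]
side clamp []
side jaw_face []
side release_top []
side heel1 [([566.0, -414.0, 26.0], 0.61)]
side fixed_face []
```

View pics/top0.png

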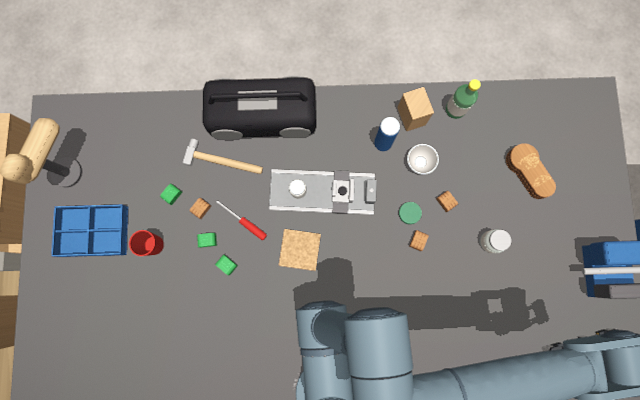

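View pics/side0.png

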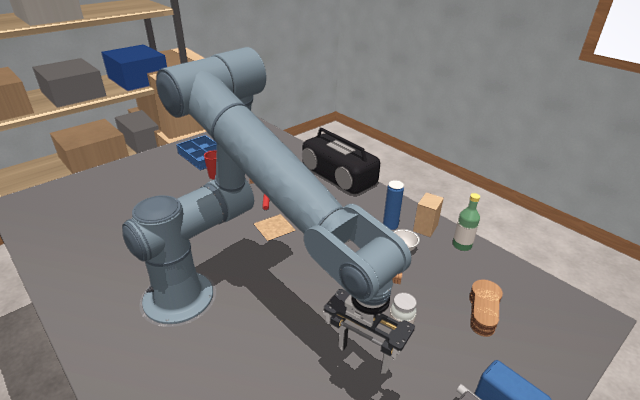

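The top view shows three brown heels at (200,208), (447,201) and (419,240), and green look-alikes at left. The tin is at (297,188), the release button at (342,190), the fixed jaw at (370,190) and the mat at (300,250). The side view is mostly blocked by the arm.

```bash
cat >> h.py <<'E'
def pix2w(info,u,v,z):
    d=np.array([(u-info['cx'])/info['fx'],-(v-info['cy'])/info['fy'],-1.])
    d=R.from_rotvec(info['orientation']).apply(d); o=np.array(info['xyz'])
    return o+d*(z-o[2])/d[2]
def w2pix(info,p):
    q=R.from_rotvec(info['orientation']).inv().apply(np.array(p)-info['xyz'])
    return np.array([info['cx']+info['fx']*q[0]/-q[2], info['cy']+info['fy']*q[1]/q[2]])
E
python3 - <<'E'
from h import *
im=cv2.imread('pics/top0.png'); i=optics.camera_info('top')
for n,u,v,z in [('tin',297,188,68),('button',342,190,58),('matTL',284,230,4),('matTR',321,233,4),('matBL',280,266,4),('matBR',318,270,4),('bedTL',271,170,20),('bedBL',270,210,20),('bedTR',376,174,20),('bedBR',374,214,20)]:
    print(n,np.round(pix2w(i,u,v,z)))
hsv=cv2.cvtColor(im,cv2.COLOR_BGR2HSV)
m=cv2.inRange(hsv,(5,100,70),(22,255,255))
n,l,st,c=cv2.connectedComponentsWithStats(m)
for k in range(1,n):
    if 40<st[k,4]<3000: print(st[k],c[k],np.round(pix2w(i,*c[k],30)))
print(optics.camera_info('wrist'),readout.observe()['eef_pos'])
crop=np.hstack([cv2.resize(im[150:280,260:385],None,fx=4,fy=4,interpolation=cv2.INTER_CUBIC)])
cv2.imwrite('pics/crop0.png',crop)
E
```

```text
tin [632.  85.  68.]
button [623. -57.  58.]
matTL [506. 134.   4.]
matTR [493.  14.   4.]
matBL [391. 148.   4.]
matBR [375.  27.   4.]
bedTL [704. 172.  20.]
bedBL [571. 177.  20.]
bedTR [ 680. -172.   20.]
bedBR [ 548. -159.   20.]
[398  94  35  37 450] [410.65777778 116.22222222] [ 870. -294.   30.]
[   0  114   59  138 2663] [ 15.51370635 184.81674803] [ 676. 1012.   30.]
[ 506  144   50   55 1491] [531.44668008 170.45137492] [ 675. -673.   30.]
[437 191  21  21 258] [446.79844961 200.77131783] [ 584. -394.   30.]
[190 198  21  21 250] [199.732 207.724] [583. 404.  30.]
[279 229  41  41 796] [299.09798995 248.78266332] [443.  84.  30.]
[410 230  18  21 249] [418.53012048 240.26104418] [ 459. -295.   30.]
[  0 295  17  54 810] [  7.20123457 319.90493827] [ 245. 1005.   30.]
{'fx': 307.62732298068124, 'fy': 307.62732298068124, 'cx': 317.3477294292259, 'cy': 200.29224765954308, 'xyz': array([ 234.07866307, -611.31002889,  384.98191854]), 'orientation': array([-0.23329623,  0.18194824, -1.31899492])} [ 156.92239651 -630.78747135  205.47574239]
```

View pics/crop0.png

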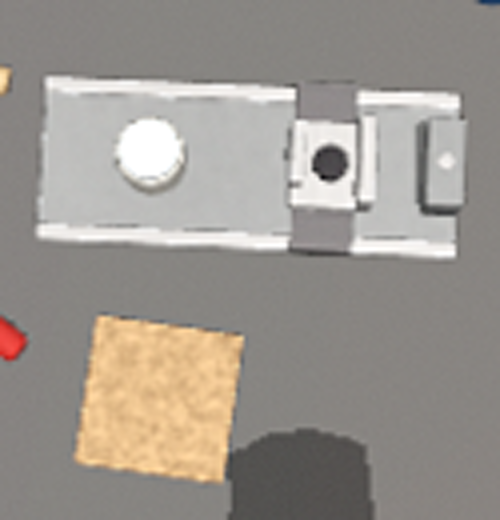

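The crop shows the clamp, with bed corners that give centre ≈(626,4) and yaw ≈ −3.9°. The tin is at crop (150,155) and the button at (329,162), behind the jaw's face plate. I'll go to the tin.

Request:
arm_command:
  commands:
    - [30,45,0,0,0,4.5]
    - [30,45,0,0,0,4.5]
    - [30,45,0,0,0,4.5]
    - [30,45,0,0,0,4.5]
    - [30,45,0,0,0,4.5]
    - [30,45,0,0,0,4.5]
    - [30,45,0,0,0,4.5]
    - [30,45,0,0,0,4.5]
  jaw: -1

```text
t: 1.8
eef_pos: [397.7, -269.3, 205.8]
tcp_rot: [2.845, 1.33, 0.001]
wrist_force: [0.4, 0.0, -0.3]
width: 94.2
grasp_force: 0.0
```

Request:
arm_command:
  commands:
    - [30,45,0,0,0,4.5]
    - [30,45,0,0,0,4.5]
    - [30,45,0,0,0,4.5]
    - [30,45,0,0,0,4.5]
    - [30,45,0,0,0,4.5]
    - [0,0,0,0,0,4.5]
    - [0,0,0,0,0,4.5]
    - [0,0,0,0,0,4.5]
    - [0,0,0,0,0,0]

```text
t: 2.92
eef_pos: [546.9, -45.8, 205.5]
tcp_rot: [2.299, 2.141, 0.0]
wrist_force: [0.8, -0.0, 0.8]
width: 94.2
grasp_force: 0.0
```

```bash
cat >> h.py <<'E'
def st():
    s=readout.observe(); y=R.from_rotvec(s['tcp_rot']).as_matrix()[:2,1]
    print('t',round(s['t'],2),'tcp',np.round(s['eef_pos'],1),'yawy',round(np.degrees(np.arctan2(y[1],y[0])),1),'q',np.round(s['qpos'],2),'F',np.round(s['wrist_force'],1),'w',round(s['width'],1),'g',round(s['grasp_force'],1)); return s
E
python3 - <<'E'
from h import *
st(); i=optics.camera_info('wrist'); print(i); snap('wrist','w1'); snap('top','top1')
E
```

```text
t 2.92 tcp [546.9 -45.8 205.5] yawy -4.1 q [-0.29  0.01  1.82 -0.    1.32 -0.22] F [ 0.8 -0.   0.8] w 94.2 g 0.0
{'fx': 307.62732298068124, 'fy': 307.62732298068124, 'cx': 317.3477294292259, 'cy': 200.29224765954308, 'xyz': array([553.07720157,  33.44881074, 385.02990653]), 'orientation': array([-0.27481092,  0.00988697, -0.07155067])}
```

View pics/w1.png

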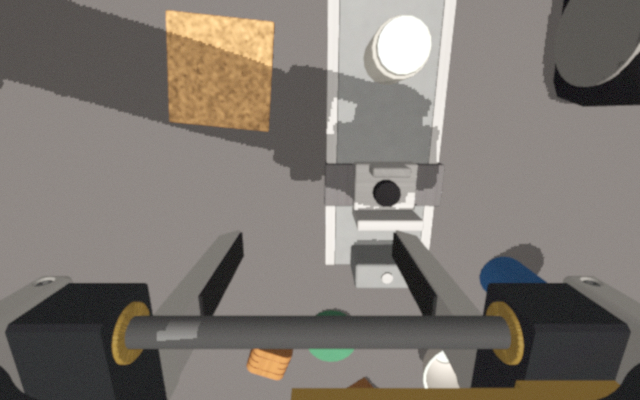

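View pics/top1.png

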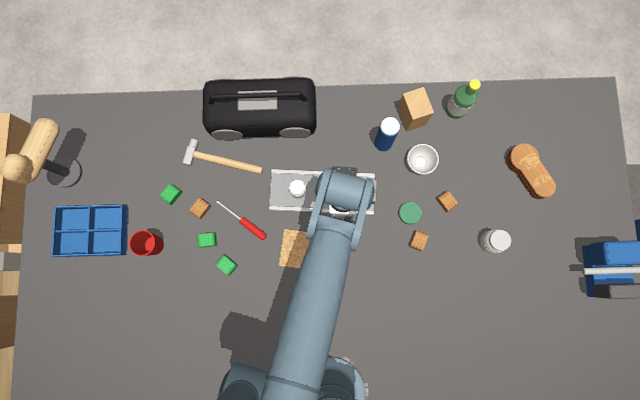

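The wrist view shows the tin's lid at (403,45), the button at (386,193), the fixed jaw at (387,275) and the mat spanning (166–273, 11–131). The top view confirms there are only three brown heels.

Run:
```python
from h import *
i=optics.camera_info('wrist')
for n,u,v,z in [('tin',403,45,88),('button',386,193,58),('mat1',167,11,4),('mat2',274,19,4),('mat3',168,123,4),('mat4',270,131,4),('bedL0',331,5,20),('bedL1',327,262,20),('bedR0',453,5,20),('bedR1',431,230,20),('fjTL',355,264,78),('fjTR',419,263,78),('fpL',357,220,80),('fpR',421,219,80),('fpLb',358,229,80)]:
    print(n,np.round(pix2w(i,u,v,z),1))
```

```text
tin [632.3  85.7  88. ]
button [622.1 -55.8  58. ]
mat1 [396.5 153.2   4. ]
mat2 [512.7 136.9   4. ]
mat3 [373.3  35.4   4. ]
mat4 [494.5  17.2   4. ]
bedL0 [575.2 141.3  20. ]
bedL1 [ 552.2 -153.8   20. ]
bedR0 [702.5 132.   20. ]
bedR1 [ 686.5 -118.8   20. ]
fjTL [ 582.9 -128.7   78. ]
fjTR [ 653.2 -132.6   78. ]
fpL [586.8 -76.9  80. ]
fpR [653.8 -80.6  80. ]
fpLb [587.5 -87.   80. ]
```

Request:
arm_command:
  commands:
    - [21,33,0,0,0,0]
    - [21,33,0,0,0,0]
    - [21,33,0,0,0,0]
    - [22,32.5,0,0,0,0]
    - [0,0,-40,0,0,0]
    - [0,0,-40,0,0,0]
    - [0,0,-40,0,0,0]
    - [0,0,-30,0,0,0]
    - [0,0,-18,0,0,0]
    - [0,0,0,0,0,0]

```text
t: 4.28
eef_pos: [631.1, 85.7, 36.3]
tcp_rot: [-2.297, -2.14, 0.003]
wrist_force: [1.0, -0.1, -0.1]
width: 93.8
grasp_force: 0.0
```

Request:
arm_command:
  commands:
    - [0,0,0,0,0,0]
    - [0,0,0,0,0,0]
    - [0,0,0,0,0,0]
    - [0,0,0,0,0,0]
    - [0,0,0,0,0,0]
    - [0,0,0,0,0,0]
  jaw: 1

```text
t: 5.03
eef_pos: [632.2, 85.7, 37.8]
tcp_rot: [2.298, 2.142, 0.001]
wrist_force: [0.1, -0.2, 3.1]
width: 53.3
grasp_force: 30.0
```

Request:
arm_command:
  commands:
    - [0,0,25,0,0,0]
    - [0,0,25,0,0,0]
    - [-37,0,0,0,0,0]
    - [-37,0,0,0,0,0]
    - [-38,0,0,0,0,0]
    - [-38,0,0,0,0,0]
    - [-38,0,0,0,0,0]
    - [0,0,-25,0,0,0]
    - [0,0,-25,0,0,0]
    - [0,0,-8,0,0,0]

```text
t: 6.28
eef_pos: [442.2, 85.8, 27.8]
tcp_rot: [-2.296, -2.14, 0.004]
wrist_force: [0.5, -0.1, -0.9]
width: 53.7
grasp_force: 30.0
```

Request:
arm_command:
  commands:
    - [0,0,-4,0,0,0]
    - [0,0,-3,0,0,0]
    - [0,0,0,0,0,0]
    - [0,0,0,0,0,0]

```text
t: 6.78
eef_pos: [444.3, 85.7, 22.9]
tcp_rot: [2.298, 2.142, 0.001]
wrist_force: [-0.3, 0.2, -0.9]
width: 53.1
grasp_force: 30.0
```

Request:
arm_command:
  commands:
    - [0,0,-1.5,0,0,0]
    - [0,0,0,0,0,0]

```text
t: 7.02
eef_pos: [444.4, 85.7, 21.8]
tcp_rot: [2.298, 2.142, 0.001]
wrist_force: [-2.8, 0.4, 4.8]
width: 53.0
grasp_force: 30.0
```

Request:
arm_command:
  commands:
    - [0,0,0,0,0,0]
    - [0,0,0,0,0,0]
    - [0,0,0,0,0,0]
    - [0,0,0,0,0,0]
    - [0,0,30,0,0,0]
    - [0,0,40,0,0,0]
    - [0,0,40,0,0,0]
  jaw: -1

```text
t: 7.9
eef_pos: [443.6, 85.7, 131.9]
tcp_rot: [-2.298, -2.142, 0.001]
wrist_force: [1.0, 0.4, 0.3]
width: 94.0
grasp_force: 0.0
```

Request:
arm_command:
  commands:
    - [36,-28,0,0,0,0]
    - [36,-28,0,0,0,0]
    - [36,-28,0,0,0,0]
    - [35,-29,0,0,0,0]
    - [35,-28.5,0,0,0,0]
    - [0,0,-30,0,0,0]
    - [0,0,-25,0,0,0]
    - [0,0,0,0,0,0]
  jaw: 1

```text
t: 8.9
eef_pos: [620.0, -55.4, 73.4]
tcp_rot: [-2.295, -2.139, 0.004]
wrist_force: [-0.7, 0.8, 0.1]
width: 17.4
grasp_force: 0.0
```

Run:
```python
from h import *
st(); i=optics.camera_info('wrist')
w=snap('wrist','w2'); t=snap('top','top2')
cv2.imwrite('pics/v2.png',np.hstack([w,t])[:,:,::-1][:, :] if 0 else cv2.resize(np.vstack([w[:, :],t])[:,:,::-1],(480,600)))
```

```text
t 8.9 tcp [620.  -55.4  73.4] yawy -4.0 q [-0.27  0.33  1.71 -0.    1.11 -0.2 ] F [-0.7  0.8  0.1] w 17.4 g 0.0
```

View pics/v2.png

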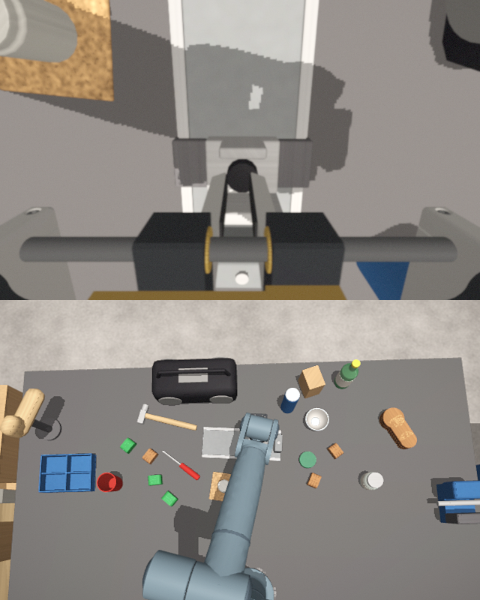

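Request:
arm_command:
  commands:
    - [0,0,-10,0,0,0]
    - [0,0,-6,0,0,0]
    - [0,0,-5,0,0,0]
    - [0,0,-4.5,0,0,0]
    - [0,0,0,0,0,0]
    - [0,0,0,0,0,0]
  jaw: 1

```text
t: 9.75
eef_pos: [622.1, -55.8, 51.9]
tcp_rot: [-2.298, -2.142, 0.001]
wrist_force: [-4.3, 1.2, 7.8]
width: 0.3
grasp_force: 4.3
```

Request:
arm_command:
  commands:
    - [0.4,6,0,0,0,0]
    - [0.4,6,0,0,0,0]
    - [0.5,8,0,0,0,0]
    - [0,0,0,0,0,0]

```text
t: 10.25
eef_pos: [623.5, -35.3, 52.0]
tcp_rot: [-2.297, -2.143, -0.0]
wrist_force: [-2.3, 1.1, 7.0]
width: 0.4
grasp_force: 4.3
```

Request:
arm_command:
  commands:
    - [0,0,-1,0,0,0]
    - [0,0,-1,0,0,0]
    - [0,0,-0.5,0,0,0]
    - [0,0,0,0,0,0]

```text
t: 10.75
eef_pos: [623.5, -35.7, 50.2]
tcp_rot: [-2.298, -2.142, 0.0]
wrist_force: [-6.1, 1.3, 12.4]
width: 0.2
grasp_force: 6.3
```

Request:
arm_command:
  commands:
    - [0.4,6,0,0,0,0]
    - [0.4,6,0,0,0,0]
    - [0.5,8,0,0,0,0]
    - [0,0,0,0,0,0]

```text
t: 11.25
eef_pos: [625.1, -15.3, 50.2]
tcp_rot: [2.297, 2.143, 0.0]
wrist_force: [-5.7, 1.1, 11.6]
width: 0.3
grasp_force: 6.0
```

Run:
```python
from h import *
st(); w=snap('wrist','w3')
```

```text
t 11.25 tcp [625.1 -15.3  50.2] yawy -4.0 q [-0.21  0.37  1.71  0.    1.06 -0.14] F [-5.7  1.1 11.6] w 0.3 g 6.0
```

View pics/w3.png

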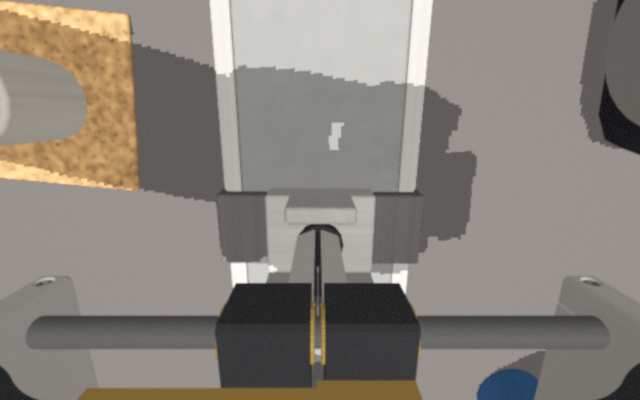

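The jaw follows the finger; the button is under the fingertip at (320,235). I'll carry on back.

Request:
arm_command:
  commands:
    - [0.9,14,0,0,0,0]
    - [0.9,14,0,0,0,0]
    - [1,15,0,0,0,0]
    - [1,15,0,0,0,0]
    - [1,15,0,0,0,0]
    - [1,15,0,0,0,0]
    - [1,15,0,0,0,0]
    - [1,15,0,0,0,0]
    - [0.9,14,0,0,0,0]
    - [0,0,0,0,0,0]

```text
t: 12.55
eef_pos: [634.8, 117.5, 50.5]
tcp_rot: [2.296, 2.142, 0.005]
wrist_force: [-2.9, 0.4, 9.1]
width: 0.3
grasp_force: 4.7
```

Request:
arm_command:
  commands:
    - [0.5,8,0,0,0,0]
    - [0.4,6,0,0,0,0]
    - [0.3,4,0,0,0,0]
    - [0.2,3,0,0,0,0]
    - [0,0,0,0,0,0]

```text
t: 13.18
eef_pos: [636.5, 135.7, 50.4]
tcp_rot: [2.294, 2.14, 0.001]
wrist_force: [-1.1, -5.8, 8.5]
width: 0.6
grasp_force: 4.7
```

Request:
arm_command:
  commands:
    - [0,0,6,0,0,0]
    - [0,0,15,0,0,0]
    - [0,0,40,0,0,0]
    - [0,0,50,0,0,0]
    - [0,0,40,0,0,0]

```text
t: 13.8
eef_pos: [634.6, 137.6, 201.2]
tcp_rot: [2.298, 2.142, 0.002]
wrist_force: [0.9, -0.4, 0.5]
width: 0.6
grasp_force: 0.0
```

Run:
```python
from h import *
st(); w=snap('wrist','w4');i=optics.camera_info('wrist')
print([(np.round(d['centre']),d['confidence']) for d in optics.spot_in('wrist','release_top')])
print(w2pix(i,[636,136,58]),w2pix(i,[634,100,80]))
```

```text
t 13.8 tcp [634.6 137.6 201.2] yawy -4.0 q [0.04 0.25 1.56 0.   1.33 0.11] F [ 0.9 -0.4  0.5] w 0.6 g 0.0
[(array([636., 135.,  55.]), 0.7), (array([722., 269.,  22.]), 0.49)]
[314.16621882 190.4792988 ] [314.78900548 228.31382656]
```

View pics/w4.png

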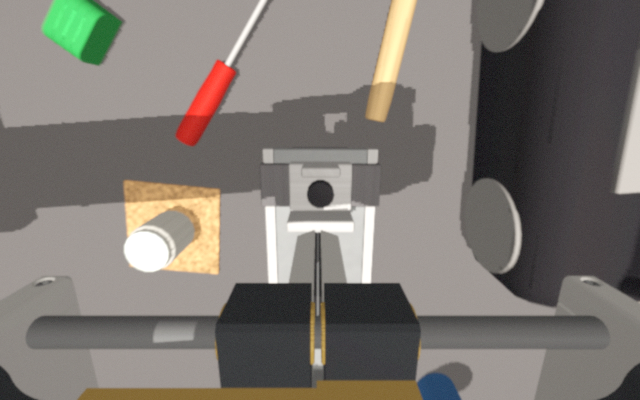

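Request:
arm_command:
  commands:
    - [-9,43,0,0,0,0]
    - [-9,43,0,0,0,0]
    - [-9,43,0,0,0,0]
    - [-9,43,0,0,0,0]
    - [-9,43,0,0,0,0]
    - [-9,43,0,0,0,0]
    - [0,0,0,0,0,0]
    - [0,0,0,0,0,0]
  jaw: -1

```text
t: 14.9
eef_pos: [580.1, 394.6, 197.6]
tcp_rot: [-2.298, -2.142, 0.003]
wrist_force: [-0.5, -0.1, -0.2]
width: 76.9
grasp_force: 0.0
```

Run:
```python
from h import *
st(); w=snap('wrist','w5')
```

```text
t 14.9 tcp [580.1 394.6 197.6] yawy -4.0 q [ 0.44  0.37  1.42 -0.    1.36  0.51] F [-0.5 -0.1 -0.2] w 76.9 g 0.0
```

View pics/w5.png

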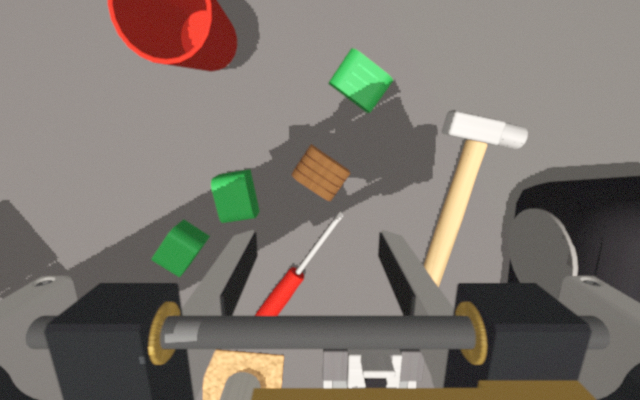

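The jaw is fully back with the button at (320,193), and the tin stands on the mat. The brown heel is at (321,173) in w5, clear of its neighbours. I'll fit its silhouette.

```bash
cat >> h.py <<'E'
from scipy.optimize import minimize
a=np.linspace(0,np.pi/2,5)
prof=[(-28,0),(28,0)]+[(16+12*np.cos(t),24+12*np.sin(t)) for t in a]+[(-16-12*np.sin(t),24+12*np.cos(t)) for t in a]
P=np.array([(x,s,z) for x,z in prof for s in (-20,20)],float)
def heel(im,info,x,y,z0=0.,half=70):
    """fit pose of brown heel near x,y in RGB image"""
    S=4
    hsv=cv2.cvtColor(im,cv2.COLOR_RGB2HSV); m=cv2.inRange(hsv,(3,90,30),(20,255,255))
    c=w2pix(info,[x,y,z0+20]); 
    n,l,stt,cc=cv2.connectedComponentsWithStats(m)
    k=min((k for k in range(1,n) if stt[k,4]>60),key=lambda k:np.hypot(*(cc[k]-c)))
    x0,y0,w,h=stt[k,:4]; x0-=12;y0-=12;w+=24;h+=24
    x0=max(x0,0);y0=max(y0,0)
    t=cv2.resize((l==k)[y0:y0+h,x0:x0+w].astype(np.float32),None,fx=S,fy=S,interpolation=cv2.INTER_LINEAR)
    def cost(p):
        q=np.c_[R.from_euler('z',p[2],degrees=True).apply(P)+[p[0],p[1],z0]]
        uv=np.array([(w2pix(info,v)-[x0,y0]+.5)*S-.5 for v in q])
        d=np.zeros_like(t); cv2.fillConvexPoly(d,cv2.convexHull((uv*16).astype(np.int32)),1.0,shift=4)
        return np.abs(d-t).sum()/t.sum()
    g=pix2w(info,*cc[k],z0+20)[:2]
    best=None
    for yw in range(-90,90,30):
        r=minimize(cost,[g[0],g[1],yw],method='Nelder-Mead',options=dict(initial_simplex=[[g[0]+dx,g[1]+dy,yw+dw] for dx,dy,dw in((-5,-5,-12),(6,0,0),(0,6,5),(3,3,15))],xatol=.1,fatol=1e-4))
        if best is None or r.fun<best.fun: best=r
    return np.round(best.x,1),round(best.fun,3)
E
python3 - <<'E'
from h import *
i=optics.camera_info('wrist'); w=cv2.imread('pics/w5.png')[:,:,::-1].copy()
print(heel(w,i,583,404))
j=optics.camera_info('top'); t=cv2.imread('pics/top1.png')[:,:,::-1].copy()
for p in [(583,404),(584,-394),(459,-295)]: print(heel(t,j,*p))
E
```

```text
(array([585.2, 405.6, -38.2]), np.float64(0.031))
(array([584.7, 406.5, -38.5]), np.float64(0.086))
(array([ 585.6, -396.5,   32.9]), np.float64(0.093))
(array([ 460.8, -298.3,  -26.1]), np.float64(0.095))
```

Request:
arm_command:
  commands:
    - [2.5,10.8,0,0,0,-8.5]
    - [0,0,0,0,0,-8.5]
    - [0,0,-30,0,0,-8.5]
    - [0,0,-40,0,0,-8.7]
    - [0,0,-40,0,0,0]
    - [0,0,-40,0,0,0]
    - [0,0,-25,0,0,0]
    - [0,0,-14,0,0,0]
    - [0,0,-5,0,0,0]
    - [0,0,0,0,0,0]
  jaw: -0.6

```text
t: 16.2
eef_pos: [583.9, 406.3, 6.0]
tcp_rot: [2.826, 1.371, 0.003]
wrist_force: [-0.2, -0.3, 0.5]
width: 75.1
grasp_force: 0.0
```

Request:
arm_command:
  commands:
    - [0,0,0,0,0,0]
    - [0,0,0,0,0,0]
    - [0,0,0,0,0,0]
    - [0,0,0,0,0,0]
    - [0,0,0,0,0,0]
  jaw: 1

```text
t: 16.82
eef_pos: [583.7, 406.3, 5.9]
tcp_rot: [2.826, 1.372, 0.002]
wrist_force: [-0.3, 0.0, 5.6]
width: 55.4
grasp_force: 30.0
```

Run:
```python
from h import *
st()
```

```text
t 16.82 tcp [583.7 406.3   5.9] yawy -38.2 q [ 0.45  0.6   1.48 -0.    1.06  1.12] F [-0.3  0.   5.6] w 55.4 g 30.0
```

Request:
arm_command:
  commands:
    - [0,0,30,0,0,0]
    - [0,0,40,0,0,0]
    - [0,0,30,0,0,0]
    - [2.7,-39,0,0,0,6.8]
    - [2.7,-39,0,0,0,6.8]
    - [2.7,-39,0,0,0,6.8]
    - [2.7,-39,0,0,0,6.9]
    - [2.7,-39,0,0,0,6.9]
    - [2.7,-39,0,0,0,0]
    - [2.7,-39,0,0,0,0]

```text
t: 18.08
eef_pos: [601.1, 131.8, 103.8]
tcp_rot: [-2.297, -2.141, 0.002]
wrist_force: [0.3, -0.1, -1.1]
width: 55.4
grasp_force: 30.0
```

Request:
arm_command:
  commands:
    - [2.7,-39,0,0,0,0]
    - [2.7,-39,0,0,0,0]
    - [2.7,-39,0,0,0,0]
    - [2.7,-39,0,0,0,0]
    - [2.7,-39,0,0,0,0]
    - [2.3,-42.8,0,0,0,0]
    - [0,0,0,0,0,0]
    - [0,0,-40,0,0,0]
    - [0,0,-25,0,0,0]
    - [0,0,0,0,0,0]

```text
t: 19.32
eef_pos: [615.2, -103.0, 36.8]
tcp_rot: [-2.293, -2.139, 0.004]
wrist_force: [-0.0, -0.0, -0.7]
width: 56.3
grasp_force: 30.0
```

Request:
arm_command:
  commands:
    - [0,0,-8,0,0,0]
    - [0,0,-4,0,0,0]
    - [0,0,-2.5,0,0,0]
    - [0,0,0,0,0,0]
    - [0,0,0,0,0,0]

```text
t: 19.95
eef_pos: [618.1, -104.9, 25.9]
tcp_rot: [2.298, 2.141, 0.001]
wrist_force: [-0.1, 0.0, 0.6]
width: 55.8
grasp_force: 30.0
```

Run:
```python
from h import *
st()
```

```text
t 19.95 tcp [ 618.1 -104.9   25.9] yawy -4.0 q [-0.35  0.41  1.71  0.    1.02 -0.28] F [-0.1  0.   0.6] w 55.8 g 30.0
```

Request:
arm_command:
  commands:
    - [0,0,-0.5,0,0,0]
    - [0,0,0,0,0,0]

```text
t: 20.2
eef_pos: [618.2, -104.9, 25.9]
tcp_rot: [2.298, 2.142, 0.0]
wrist_force: [-2.5, 0.6, 6.3]
width: 56.0
grasp_force: 30.0
```

Request:
arm_command:
  commands:
    - [0,0,0,0,0,0]
    - [0,0,0,0,0,0]
    - [0,0,0,0,0,0]
    - [0,0,25,0,0,0]
    - [0,0,45,0,0,0]
    - [0,0,50,0,0,0]
    - [0,0,54,0,0,0]
  jaw: -0.6

```text
t: 21.08
eef_pos: [617.3, -104.6, 199.9]
tcp_rot: [-2.298, -2.141, 0.001]
wrist_force: [0.4, -0.3, -0.2]
width: 75.4
grasp_force: 0.0
```

Request:
arm_command:
  commands:
    - [-4,-41,0,0,0,5]
    - [-5,-41,0,0,0,5]
    - [-5,-41,0,0,0,5]
    - [-5,-41,0,0,0,5]
    - [-5,-41,0,0,0,5]
    - [-5,-40,0,0,0,6]
    - [-5,-40,0,0,0,6]
    - [0,0,0,0,0,0]
    - [0,0,0,0,0,0]

```text
t: 22.2
eef_pos: [583.8, -389.2, 198.6]
tcp_rot: [-1.5, -2.759, -0.001]
wrist_force: [0.3, 0.6, -0.9]
width: 75.6
grasp_force: 0.0
```

Run:
```python
from h import *
st(); i=optics.camera_info('wrist'); w=snap('wrist','w6')
for p in [(585,-396),(460,-298)]: print(heel(w,i,*p))
j=optics.camera_info('top'); t=snap('top','top6')
for p,z in [((585,-396),0),((460,-298),0),((620,-105),20)]:
  try: print(heel(t,j,*p,z))
  except Exception as e: print(e)
```

```text
t 22.2 tcp [ 583.8 -389.2  198.6] yawy 32.9 q [-0.75  0.37  1.42  0.    1.36 -1.32] F [ 0.3  0.6 -0.9] w 75.6 g 0.0
(array([ 585.1, -395.2,   34. ]), np.float64(0.034))
(array([ 460.5, -296.2,  -25. ]), np.float64(0.036))
(array([ 622.1, -106.6,   -2.1]), np.float64(0.08))
(array([ 622.1, -106.6,   -2.1]), np.float64(0.08))
(array([ 618.3, -105.3,   -2.1]), np.float64(0.087))
```

View pics/w6.png

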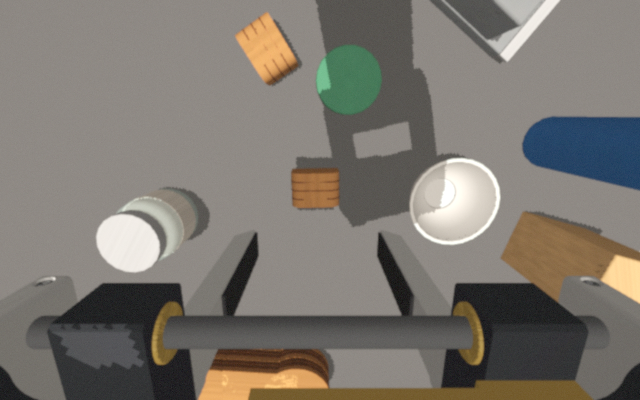

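The heel is at (316,188) in w6, centred between the fingers. The bowl at (455,200) and the jar at (160,230) are well clear.

Request:
arm_command:
  commands:
    - [-0.6,-5.2,0,0,0,1]
    - [0,0,-40,0,0,0]
    - [0,0,-40,0,0,0]
    - [0,0,-40,0,0,0]
    - [0,0,-35,0,0,0]
    - [0,0,-25,0,0,0]
    - [0,0,-10,0,0,0]
    - [0,0,-4,0,0,0]
    - [0,0,0,0,0,0]

```text
t: 23.42
eef_pos: [583.9, -395.6, 6.1]
tcp_rot: [1.475, 2.772, -0.001]
wrist_force: [-0.0, -0.5, 0.1]
width: 75.3
grasp_force: 0.0
```

Request:
arm_command:
  commands:
    - [0,0,0,0,0,0]
    - [0,0,0,0,0,0]
    - [0,0,0,0,0,0]
    - [0,0,0,0,0,0]
    - [0,0,0,0,0,0]
  jaw: 1

```text
t: 24.05
eef_pos: [583.7, -395.3, 5.8]
tcp_rot: [1.475, 2.772, -0.0]
wrist_force: [-0.1, -0.9, 4.7]
width: 55.6
grasp_force: 30.0
```

Run:
```python
from h import *
st()
```

```text
t 24.05 tcp [ 583.7 -395.3    5.8] yawy 34.0 q [-0.76  0.59  1.5   0.    1.06 -1.35] F [-0.1 -0.9  4.7] w 55.6 g 30.0
```

Request:
arm_command:
  commands:
    - [0,0,30,0,0,0]
    - [0,0,40,0,0,0]
    - [0,0,30,0,0,0]
    - [5,42,0,0,0,-7.6]
    - [5,42,0,0,0,-7.6]
    - [5,42,0,0,0,-7.6]
    - [5,42,0,0,0,-7.5]
    - [5,42,0,0,0,-7.5]
    - [5,42,0,0,0,0]
    - [5,42,0,0,0,0]

```text
t: 25.3
eef_pos: [617.4, -99.4, 103.8]
tcp_rot: [-2.293, -2.145, 0.002]
wrist_force: [0.7, -0.1, -1.4]
width: 56.0
grasp_force: 30.0
```

Request:
arm_command:
  commands:
    - [4,40.2,0,0,0,0]
    - [0,0,0,0,0,0]
    - [0,0,-40,0,0,0]
    - [0,0,-25,0,0,0]
    - [0,0,-8,0,0,0]
    - [0,0,-4,0,0,0]
    - [0,0,-3,0,0,0]
    - [0,0,0,0,0,0]
    - [0,0,0,0,0,0]

```text
t: 26.42
eef_pos: [622.8, -61.0, 25.8]
tcp_rot: [2.293, 2.145, 0.001]
wrist_force: [-0.2, -1.1, -0.8]
width: 55.7
grasp_force: 30.0
```

Request:
arm_command:
  commands:
    - [0,0,0,0,0,0]
    - [0,0,0,0,0,0]
    - [0,0,0,0,0,0]
    - [0,0,25,0,0,0]
    - [0,0,45,0,0,0]
    - [0,0,50,0,0,0]
    - [0,0,54,0,0,0]
  jaw: -0.6

```text
t: 27.3
eef_pos: [621.7, -60.7, 200.1]
tcp_rot: [-2.294, -2.145, 0.001]
wrist_force: [-0.3, -0.5, 1.0]
width: 75.3
grasp_force: 0.0
```

Request:
arm_command:
  commands:
    - [-20,-29,0,0,0,-3]
    - [-20,-29,0,0,0,-3]
    - [-20,-29,0,0,0,-3]
    - [-21,-29,0,0,0,-3]
    - [-21,-29,0,0,0,-3]
    - [-21,-29,0,0,0,-3]
    - [-21,-28,0,0,0,-3]
    - [-20,-28,0,0,0,0]
    - [0,0,0,0,0,0]
    - [0,0,0,0,0,0]

```text
t: 28.55
eef_pos: [458.5, -290.3, 199.0]
tcp_rot: [-2.647, -1.692, -0.001]
wrist_force: [0.5, 0.1, -0.2]
width: 75.0
grasp_force: 0.0
```

Run:
```python
from h import *
st(); i=optics.camera_info('wrist'); w=snap('wrist','w7')
print(heel(w,i,460,-296))
for p in [(620,-105),(623,-61)]: print('w',heel(w,i,*p,20))
j=optics.camera_info('top'); t=snap('top','top7')
for p in [(620,-105),(623,-61)]: print('t',heel(t,j,*p,20))
```

```text
t 28.55 tcp [ 458.5 -290.3  199. ] yawy -24.8 q [-0.77 -0.    1.84  0.    1.3  -0.34] F [ 0.5  0.1 -0.2] w 75.0 g 0.0
(array([ 460.4, -296.9,  -24.9]), np.float64(0.031))
w (array([ 461.7, -292.4,  -24.9]), np.float64(0.125))
w (array([ 839.1, -298.2,  107.3]), np.float64(0.039))
t (array([621.2, -86.2, -91.5]), np.float64(0.461))
t (array([621.2, -86.2, -91.5]), np.float64(0.461))
```

View pics/w7.png

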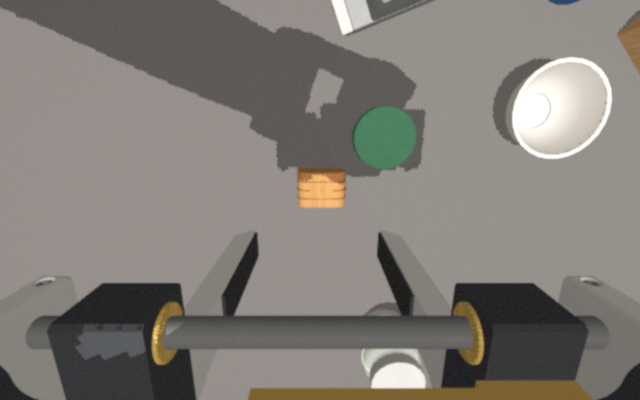

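The last heel is at (322,188) in w7. The green lid tin at (385,138) leaves about 15 mm for the finger.

Request:
arm_command:
  commands:
    - [0.8,-5.7,0,0,0,0]
    - [0,0,-40,0,0,0]
    - [0,0,-40,0,0,0]
    - [0,0,-40,0,0,0]
    - [0,0,-35,0,0,0]
    - [0,0,-25,0,0,0]
    - [0,0,-10,0,0,0]
    - [0,0,-4,0,0,0]
    - [0,0,0,0,0,0]

```text
t: 29.78
eef_pos: [459.6, -296.9, 5.7]
tcp_rot: [2.646, 1.691, 0.0]
wrist_force: [-0.3, 0.3, -0.6]
width: 75.5
grasp_force: 0.0
```

Request:
arm_command:
  commands:
    - [0,0,0,0,0,0]
    - [0,0,0,0,0,0]
    - [0,0,0,0,0,0]
    - [0,0,0,0,0,0]
    - [0,0,0,0,0,0]
  jaw: 1

```text
t: 30.4
eef_pos: [459.5, -296.9, 5.6]
tcp_rot: [2.646, 1.691, 0.0]
wrist_force: [0.7, 0.4, 5.7]
width: 56.0
grasp_force: 30.0
```

Run:
```python
from h import *
st()
```

```text
t 30.4 tcp [ 459.5 -296.9    5.6] yawy -24.8 q [-0.78  0.28  1.92  0.    0.93 -0.35] F [0.7 0.4 5.7] w 56.0 g 30.0
```

Request:
arm_command:
  commands:
    - [0,0,30,0,0,0]
    - [0,0,40,0,0,0]
    - [0,0,30,0,0,0]
    - [20.7,35,0,0,0,5]
    - [20.7,35,0,0,0,5]
    - [20.7,35,0,0,0,5]
    - [20.7,35,0,0,0,6]
    - [20.7,35,0,0,0,0]
    - [20.7,35,0,0,0,0]
    - [20.7,35,0,0,0,0]

```text
t: 31.65
eef_pos: [603.6, -50.1, 103.8]
tcp_rot: [-2.293, -2.145, 0.002]
wrist_force: [0.9, -0.4, -1.3]
width: 55.8
grasp_force: 30.0
```

Request:
arm_command:
  commands:
    - [20.8,35.7,0,0,0,0]
    - [0,0,0,0,0,0]
    - [0,0,-40,0,0,0]
    - [0,0,-25,0,0,0]
    - [0,0,-8,0,0,0]
    - [0,0,-4,0,0,0]
    - [0,0,-3,0,0,0]
    - [0,0,0,0,0,0]
    - [0,0,0,0,0,0]

```text
t: 32.78
eef_pos: [625.2, -15.9, 25.7]
tcp_rot: [2.294, 2.145, 0.001]
wrist_force: [-0.0, -0.6, -1.0]
width: 56.1
grasp_force: 30.0
```

Request:
arm_command:
  commands:
    - [0,0,0,0,0,0]
    - [0,0,0,0,0,0]
    - [0,0,0,0,0,0]
    - [0,0,25,0,0,0]
    - [0,0,45,0,0,0]
    - [0,0,50,0,0,0]
    - [0,0,54,0,0,0]
    - [0,0,0,0,0,0]
  jaw: -0.6

```text
t: 33.78
eef_pos: [627.9, -16.4, 205.2]
tcp_rot: [2.288, 2.14, 0.01]
wrist_force: [0.1, -0.8, -0.3]
width: 75.0
grasp_force: 0.0
```

Run:
```python
from h import *
st(); i=optics.camera_info('wrist'); w=snap('wrist','w8')
for p in [(620,-105),(623,-61),(626,-16)]: print('w',heel(w,i,*p,20))
print([(np.round(d['centre']),d['confidence']) for d in optics.spot_in('wrist','release_top')])
```

```text
t 33.77 tcp [627.9 -16.4 205.2] yawy -3.8 q [-0.21  0.19  1.62  0.    1.32 -0.14] F [ 0.1 -0.8 -0.3] w 75.0 g 0.0
w (array([583.3, -62.1,  -1.8]), np.float64(0.667))
w (array([583.3, -62.1,  -1.8]), np.float64(0.667))
w (array([583.3, -62.1,  -1.8]), np.float64(0.667))
[(array([630., 132.,  57.]), 0.78)]
```

View pics/w8.png

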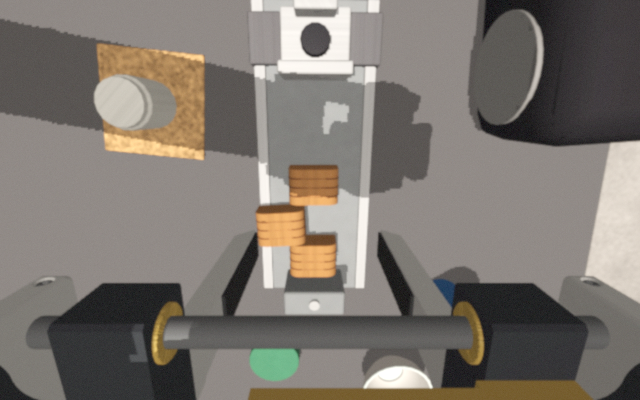

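The middle heel has been knocked toward −x: it is at (281,226) while the others are at (314,185) and (314,256). I'll fit all three jointly.

```bash
cat >> h.py <<'E'
def heels(im,info,ps,z0=20.,S=3):
    """joint fit of several heels, ps rows x,y,yaw"""
    hsv=cv2.cvtColor(im,cv2.COLOR_RGB2HSV); m=cv2.inRange(hsv,(3,90,30),(20,255,255))
    c=np.array([w2pix(info,[p[0],p[1],z0+20]) for p in ps]); x0,y0=(c.min(0)-45).astype(int); x1,y1=(c.max(0)+45).astype(int)
    t=cv2.resize((m[y0:y1,x0:x1]>0).astype(np.float32),None,fx=S,fy=S)
    def cost(v):
        d=np.zeros_like(t)
        for p in v.reshape(-1,3):
            q=R.from_euler('z',p[2],degrees=True).apply(P)+[p[0],p[1],z0]
            uv=np.array([(w2pix(info,a)-[x0,y0]+.5)*S-.5 for a in q])
            cv2.fillConvexPoly(d,cv2.convexHull((uv*16).astype(np.int32)),1.0,shift=4)
        return np.abs(d-t).sum()/t.sum()
    v=np.array(ps,float)
    for _ in range(3):
        for k in range(len(v)):
            def f(p): u=v.copy(); u[k]=p; return cost(u)
            p=v[k]; r=minimize(f,p,method='Nelder-Mead',options=dict(initial_simplex=[p+np.array(o) for o in((0,0,0),(6,0,0),(0,6,3),(2,-3,10))],xatol=.1,fatol=1e-5)); v[k]=r.x
    return np.round(v,1),round(cost(v),3)
E
python3 - <<'E'
from h import *
i=optics.camera_info('wrist'); w=cv2.imread('pics/w8.png')[:,:,::-1].copy()
print(pix2w(i,281,224,46))
print(heels(w,i,[(621,-105,-3),(583,-61,-3),(626,-16,-3)]))
for u,v,z in [(284,283,78),(344,283,78),(314,40,58)]: print(np.round(pix2w(i,u,v,z),1))
E
```

```text
[580.62667965 -55.5429011   46.        ]
(array([[ 613.2, -101.1,   -3.5],
       [ 579.4,  -59.6,   -3. ],
       [ 620.7,  -13.3,   -3.7]]), np.float32(0.063))
[ 581.8 -112.8   78. ]
[ 647.6 -117.3   78. ]
[631.9 130.3  58. ]
```

Run:
```python
from h import *
i=optics.camera_info('wrist'); w=optics.get_image('wrist');st()
print(heels(w,i,[(621,-105,-3),(583,-61,-3),(626,-16,-3)]))
```

```text
t 33.92 tcp [623.9 -15.6 197.5] yawy -3.8 q [-0.21  0.19  1.63 -0.    1.32 -0.14] F [-0.4  0.5 -0.6] w 75.0 g 0.0
(array([[ 618.3, -105. ,   -3.6],
       [ 583.4,  -62.1,   -0.8],
       [ 625.6,  -16.1,   -2.6]]), np.float32(0.043))
```

Request:
arm_command:
  commands:
    - [-21,-23,0,0,0,0]
    - [-21.2,-23.3,0,0,0,0]
    - [0,0,-40,0,0,0]
    - [0,0,-40,0,0,0]
    - [0,0,-40,0,0,0]
    - [0,0,-30,0,0,0]
    - [0,0,-15,0,0,0]
    - [0,0,-8.5,0,0,0]
    - [0,0,0,0,0,0]
    - [0,0,0,0,0,0]

```text
t: 35.17
eef_pos: [583.4, -62.3, 26.6]
tcp_rot: [2.293, 2.145, 0.002]
wrist_force: [-1.2, -0.4, 0.8]
width: 75.1
grasp_force: 0.0
```

Request:
arm_command:
  commands:
    - [0,0,0,0,0,0]
    - [0,0,0,0,0,0]
    - [0,0,0,0,0,0]
    - [0,0,0,0,0,0]
    - [0,0,0,0,0,0]
  jaw: 1

```text
t: 35.8
eef_pos: [583.0, -62.2, 26.0]
tcp_rot: [2.294, 2.145, 0.001]
wrist_force: [-0.5, 0.3, 3.9]
width: 56.2
grasp_force: 29.7
```

Run:
```python
from h import *
st()
```

```text
t 35.8 tcp [583.  -62.2  26. ] yawy -3.8 q [-0.3   0.33  1.82  0.    0.99 -0.23] F [-0.5  0.3  3.9] w 56.2 g 29.7
```

Request:
arm_command:
  commands:
    - [0,0,4,0,0,0]
    - [10,0.5,0,0,0,0]
    - [10,0.5,0,0,0,0]
    - [10,0.5,0,0,0,0]
    - [9.7,0.3,0,0,0,0]
    - [0,0,0,0,0,0]
    - [0,0,-2,0,0,0]
    - [0,0,-2,0,0,0]
    - [0,0,0,0,0,0]
    - [0,0,0,0,0,0]

```text
t: 37.05
eef_pos: [622.0, -60.3, 26.1]
tcp_rot: [-2.294, -2.146, 0.001]
wrist_force: [-4.2, 0.7, 6.2]
width: 56.1
grasp_force: 29.7
```

Request:
arm_command:
  commands:
    - [0,0,0,0,0,0]
    - [0,0,0,0,0,0]
    - [0,0,0,0,0,0]
    - [0,0,25,0,0,0]
    - [0,0,45,0,0,0]
    - [0,0,50,0,0,0]
    - [0,0,54,0,0,0]
    - [1,22,0,0,0,0]
    - [1,23,0,0,0,0]
    - [0,0,0,0,0,0]
  jaw: -0.6

```text
t: 38.3
eef_pos: [622.9, -13.1, 196.9]
tcp_rot: [-2.289, -2.147, 0.004]
wrist_force: [-0.2, -0.1, -0.7]
width: 75.4
grasp_force: 0.0
```

Request:
arm_command:
  commands:
    - [0,0,0,0,0,0]
    - [0,0,0,0,0,0]

```text
t: 38.55
eef_pos: [623.9, -15.7, 198.5]
tcp_rot: [-2.294, -2.145, 0.002]
wrist_force: [-0.3, 0.2, 0.4]
width: 75.2
grasp_force: 0.0
```

Run:
```python
from h import *
i=optics.camera_info('wrist'); w=snap('wrist','w9');st()
print(heels(w,i,[(621,-105,-3),(623,-61,-3),(626,-16,-3)]))
hsv=cv2.cvtColor(w,cv2.COLOR_RGB2HSV); m=cv2.inRange(hsv[:,:,2],0,60); m[260:]=0
n,l,s,c=cv2.connectedComponentsWithStats(m)
for k in range(1,n):
    p=pix2w(i,*c[k],58)
    if s[k,4]>150 and abs(p[0]-634)<40: print(s[k],np.round(p,1))
```

```text
t 38.6 tcp [624.  -15.7 198.8] yawy -3.9 q [-0.21  0.19  1.63 -0.    1.32 -0.14] F [ 0.5 -0.2 -0.3] w 75.4 g 0.0
(array([[ 618.6, -105.9,   -4.3],
       [ 622.3,  -62.1,   -2.7],
       [ 625.5,  -16.4,   -3.8]]), np.float32(0.027))
```

View pics/w9.png

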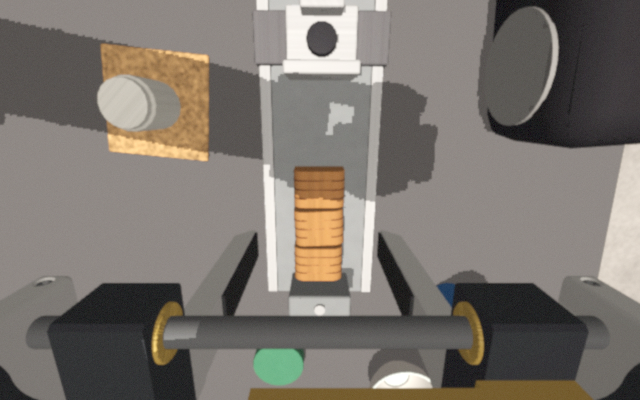

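The three heels stand in a straight row (column 320, rows 168–280). The button is at (322,38). Now I'll press and slide the jaw.

Request:
arm_command:
  commands:
    - [2.4,37,0,0,0,0]
    - [2.4,37,0,0,0,0]
    - [2.4,37,0,0,0,0]
    - [2.3,38.5,0,0,0,0]
    - [0,0,-40,0,0,0]
    - [0,0,-40,0,0,0]
    - [0,0,-40,0,0,0]
    - [0,0,-10,0,0,0]
    - [0,0,0,0,0,0]
    - [0,0,0,0,0,0]
  jaw: 1

```text
t: 39.85
eef_pos: [635.3, 134.1, 71.7]
tcp_rot: [2.293, 2.144, 0.004]
wrist_force: [0.5, -0.6, 0.5]
width: 0.1
grasp_force: 0.0
```

Request:
arm_command:
  commands:
    - [0,0,-8,0,0,0]
    - [0,0,-5,0,0,0]
    - [0,0,-4,0,0,0]
    - [0,0,-3,0,0,0]
    - [0,0,-1.5,0,0,0]
    - [0,0,0,0,0,0]
    - [0,0,0,0,0,0]

```text
t: 40.72
eef_pos: [634.2, 134.3, 50.2]
tcp_rot: [2.294, 2.146, 0.0]
wrist_force: [-5.4, -0.7, 12.1]
width: 0.4
grasp_force: 5.9
```

Request:
arm_command:
  commands:
    - [-0.4,-6,0,0,0,0]
    - [-0.4,-6,0,0,0,0]
    - [-0.5,-8,0,0,0,0]
    - [0,0,0,0,0,0]

```text
t: 41.22
eef_pos: [632.7, 113.9, 50.2]
tcp_rot: [2.295, 2.146, -0.0]
wrist_force: [-5.1, -1.1, 11.8]
width: 0.8
grasp_force: 6.1
```

Run:
```python
from h import *
i=optics.camera_info('wrist'); w=snap('wrist','w10');st()
```

```text
t 41.27 tcp [632.8 114.   50.2] yawy -3.8 q [ 0.    0.4   1.66 -0.    1.07  0.07] F [-5.9 -1.  12.3] w 0.3 g 6.1
```

View pics/w10.png

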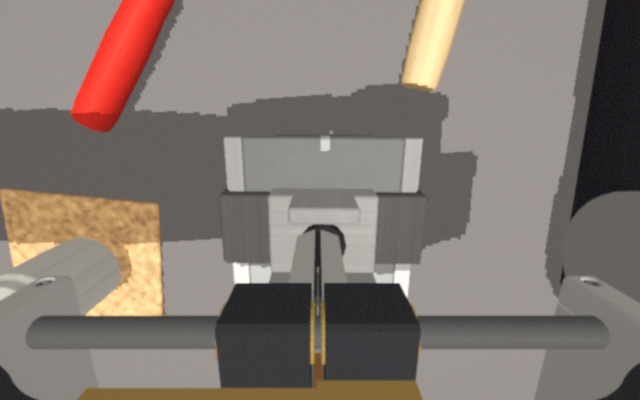

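The jaw is moving with the finger; the button is under the tip at (322,237).

Request:
arm_command:
  commands:
    - [-0.6,-9,0,0,0,0]
    - [-0.8,-12,0,0,0,0]
    - [-0.8,-12,0,0,0,0]
    - [-0.8,-12,0,0,0,0]
    - [-0.6,-10,0,0,0,0]
    - [-0.4,-6,0,0,0,0]
    - [-0.3,-4,0,0,0,0]
    - [-0.2,-3,0,0,0,0]
    - [-0.2,-3,0,0,0,0]
    - [0,0,0,0,0,0]

```text
t: 42.52
eef_pos: [627.6, 43.2, 50.1]
tcp_rot: [-2.293, -2.146, 0.002]
wrist_force: [-8.1, 0.7, 14.2]
width: 0.4
grasp_force: 7.0
```

Request:
arm_command:
  commands:
    - [-0.2,-3,0,0,0,0]
    - [-0.2,-3,0,0,0,0]
    - [-0.2,-3,0,0,0,0]
    - [-0.2,-3,0,0,0,0]
    - [-0.1,-2,0,0,0,0]
    - [-0.1,-2,0,0,0,0]
    - [-0.1,-2,0,0,0,0]
    - [0,0,0,0,0,0]

```text
t: 43.52
eef_pos: [626.3, 26.3, 50.1]
tcp_rot: [-2.292, -2.144, 0.0]
wrist_force: [-7.5, 3.0, 14.4]
width: 0.8
grasp_force: 7.3
```

Request:
arm_command:
  commands:
    - [-0.1,-1.5,0,0,0,0]
    - [-0.1,-1.5,0,0,0,0]
    - [0,0,0,0,0,0]

```text
t: 43.9
eef_pos: [626.1, 23.8, 50.2]
tcp_rot: [-2.292, -2.144, -0.001]
wrist_force: [-7.9, 5.9, 14.5]
width: 0.6
grasp_force: 7.4
```

Request:
arm_command:
  commands:
    - [-0.1,-1.5,0,0,0,0]
    - [-0.1,-1.5,0,0,0,0]
    - [0,0,0,0,0,0]

```text
t: 44.28
eef_pos: [627.0, 21.6, 50.2]
tcp_rot: [-2.293, -2.144, -0.006]
wrist_force: [-3.7, 7.5, 12.0]
width: 0.3
grasp_force: 5.9
```

Request:
arm_command:
  commands:
    - [-0.1,-1.5,0,0,0,0]
    - [-0.1,-1.5,0,0,0,0]
    - [0,0,0,0,0,0]

```text
t: 44.65
eef_pos: [627.5, 18.2, 50.2]
tcp_rot: [-2.295, -2.145, -0.007]
wrist_force: [-1.0, 7.0, 10.8]
width: 0.3
grasp_force: 4.8
```

Request:
arm_command:
  commands:
    - [-0.1,-2,0,0,0,0]
    - [-0.1,-1.5,0,0,0,0]
    - [0,0,0,0,0,0]

```text
t: 45.02
eef_pos: [627.6, 14.6, 50.3]
tcp_rot: [2.295, 2.145, 0.008]
wrist_force: [-0.7, 6.5, 9.3]
width: 0.2
grasp_force: 4.7
```

Request:
arm_command:
  commands:
    - [-0.1,-2,0,0,0,0]
    - [-0.1,-1.5,0,0,0,0]
    - [0,0,0,0,0,0]

```text
t: 45.4
eef_pos: [627.6, 11.1, 50.4]
tcp_rot: [2.295, 2.145, 0.009]
wrist_force: [-0.1, 7.3, 9.6]
width: 0.4
grasp_force: 4.7
```

Request:
arm_command:
  commands:
    - [-0.1,-2,0,0,0,0]
    - [0,0,0,0,0,0]

```text
t: 45.65
eef_pos: [627.5, 9.3, 50.4]
tcp_rot: [2.295, 2.145, 0.009]
wrist_force: [0.1, 7.7, 9.8]
width: 0.8
grasp_force: 5.7
```

Run:
```python
from h import *
i=optics.camera_info('wrist'); w=snap('wrist','w11');st(); snap('side','s11')
```

```text
t 45.7 tcp [627.5   9.3  50.4] yawy -3.9 q [-0.17  0.37  1.71  0.01  1.06 -0.1 ] F [-0.7  7.4  9.6] w 0.6 g 5.6
```

View pics/w11.png

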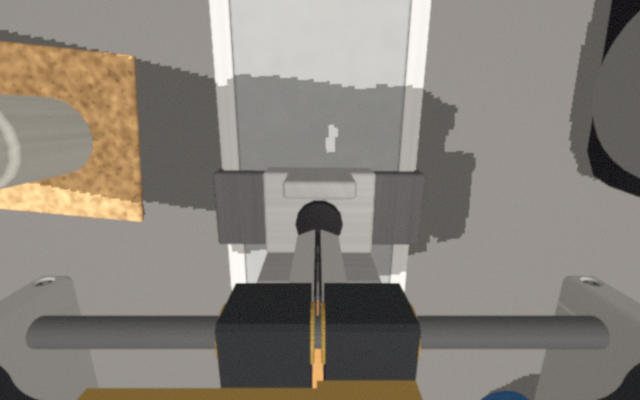

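The finger has slid forward on the button (now at (320,222)), so the jaw is stopped snug against the row. I'll nudge against the plate, then let the release up.

Request:
arm_command:
  commands:
    - [-0.1,-1.5,0,0,0,0]
    - [-0.1,-1,0,0,0,0]
    - [0,0,0,0,0,0]

```text
t: 46.12
eef_pos: [627.6, 9.3, 50.5]
tcp_rot: [-2.294, -2.143, -0.015]
wrist_force: [1.1, 16.6, 9.2]
width: 0.4
grasp_force: 11.0
```

Request:
arm_command:
  commands:
    - [0,0,3,0,0,0]
    - [0,0,3,0,0,0]
    - [0,0,3,0,0,0]
    - [0,0,3,0,0,0]
    - [0,0,4,0,0,0]
    - [0,0,0,0,0,0]

```text
t: 46.88
eef_pos: [623.5, 9.5, 61.4]
tcp_rot: [-2.289, -2.139, -0.005]
wrist_force: [1.7, 13.7, -6.6]
width: 0.2
grasp_force: 7.0
```

Request:
arm_command:
  commands:
    - [0,2,10,0,0,0]
    - [0,0,30,0,0,0]
    - [0,0,40,0,0,0]
    - [0,0,50,0,0,0]
    - [0,0,20,0,0,0]
    - [0,0,0,0,0,0]
    - [0,0,0,0,0,0]

```text
t: 47.75
eef_pos: [624.1, 6.9, 211.2]
tcp_rot: [-2.292, -2.144, 0.004]
wrist_force: [-0.7, 0.6, -0.3]
width: 0.6
grasp_force: 0.0
```

Request:
arm_command:
  commands:
    - [0,0,0,0,0,0]
    - [0,0,0,0,0,0]
    - [0,0,0,0,0,0]
  jaw: -1

```text
t: 48.12
eef_pos: [625.1, 6.7, 213.4]
tcp_rot: [-2.294, -2.145, 0.001]
wrist_force: [-0.1, 0.9, -0.0]
width: 26.5
grasp_force: 0.0
```

Run:
```python
from h import *
i=optics.camera_info('wrist'); w=snap('wrist','w12');st()
cv2.imwrite('pics/c12.png',cv2.resize(w[0:300,170:470],None,fx=2,fy=2,interpolation=cv2.INTER_CUBIC)[:,:,::-1])
print(heels(w,i,[(620,-111,-3),(622,-71,-3),(625,-31,-3)]))
```

```text
t 48.17 tcp [625.2   6.7 213.6] yawy -3.8 q [-0.17  0.18  1.62  0.    1.34 -0.1 ] F [0.4 0.3 0.1] w 31.2 g 0.0
(array([[ 618.1, -112.3,   -5.4],
       [ 619.8,  -74.2,   -5.2],
       [ 622.2,  -51.2,   -4.9]]), np.float32(0.028))
```

View pics/c12.png

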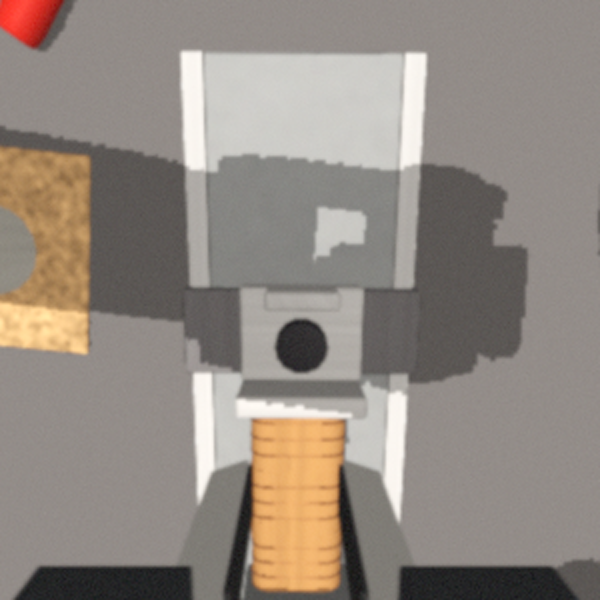

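The jaw plate is tight against the row, with no gaps. I'll check that the release is up by lightly probing its height.

Request:
arm_command:
  commands:
    - [1,17,0,0,0,0]
    - [0,0,-40,0,0,0]
    - [0,0,-40,0,0,0]
    - [0,0,-40,0,0,0]
    - [0,0,-25,0,0,0]
    - [0,0,-6,0,0,0]
    - [0,0,0,0,0,0]
    - [0,0,0,0,0,0]
    - [0,0,0,0,0,0]
  jaw: 1

```text
t: 49.3
eef_pos: [627.2, 23.7, 64.3]
tcp_rot: [2.293, 2.145, 0.002]
wrist_force: [0.5, 0.2, -0.5]
width: 0.7
grasp_force: 0.0
```

Request:
arm_command:
  commands:
    - [0,0,-2,0,0,0]
    - [0,0,0,0,0,0]

```text
t: 49.55
eef_pos: [626.2, 23.7, 60.9]
tcp_rot: [-2.294, -2.146, 0.0]
wrist_force: [0.6, 0.0, -0.4]
width: 0.6
grasp_force: 0.0
```

Request:
arm_command:
  commands:
    - [0,0,-2,0,0,0]
    - [0,0,0,0,0,0]

```text
t: 49.8
eef_pos: [626.1, 23.7, 58.7]
tcp_rot: [-2.294, -2.146, 0.001]
wrist_force: [0.3, -0.3, 0.3]
width: 0.5
grasp_force: 0.0
```

Request:
arm_command:
  commands:
    - [0,0,-1,0,0,0]
    - [0,0,0,0,0,0]

```text
t: 50.05
eef_pos: [626.4, 23.7, 58.3]
tcp_rot: [2.294, 2.146, -0.0]
wrist_force: [-1.8, 0.1, 2.8]
width: 0.4
grasp_force: 1.4
```

Request:
arm_command:
  commands:
    - [0,0,-0.7,0,0,0]
    - [0,0,0,0,0,0]

```text
t: 50.3
eef_pos: [626.4, 23.7, 57.9]
tcp_rot: [2.294, 2.146, -0.0]
wrist_force: [-3.0, 0.2, 5.9]
width: 0.3
grasp_force: 2.8
```

Contact is at z ≈ 58, so the release is up and locked. I'll retreat and do a last check.

Request:
arm_command:
  commands:
    - [0,0,10,0,0,0]
    - [0,0,30,0,0,0]
    - [0,0,40,0,0,0]
    - [0,0,50,0,0,0]
    - [0,0,30,0,0,0]
    - [-3,-33,0,0,0,0]
    - [-3,-33,0,0,0,0]
    - [0,0,0,0,0,0]
    - [0,0,0,0,0,0]
    - [0,0,0,0,0,0]
  jaw: -1

```text
t: 51.55
eef_pos: [620.3, -41.3, 217.2]
tcp_rot: [-2.293, -2.147, -0.0]
wrist_force: [0.5, 0.1, -0.2]
width: 93.3
grasp_force: 0.0
```

Run:
```python
from h import *
i=optics.camera_info('wrist'); w=snap('wrist','w13');st()
print(heels(w,i,[(619,-110,-4),(622,-70,-4),(624,-30,-4)]))
```

```text
t 51.6 tcp [620.4 -41.3 217.2] yawy -3.8 q [-0.25  0.17  1.62  0.    1.35 -0.18] F [-0.2  0.5  1.2] w 94.0 g 0.0
(array([[ 617.9, -112.4,   -4.6],
       [ 621.1,  -64.4,   -5. ],
       [ 623.1,  -41.5,   -4.9]]), np.float32(0.029))
```

View pics/w13.png

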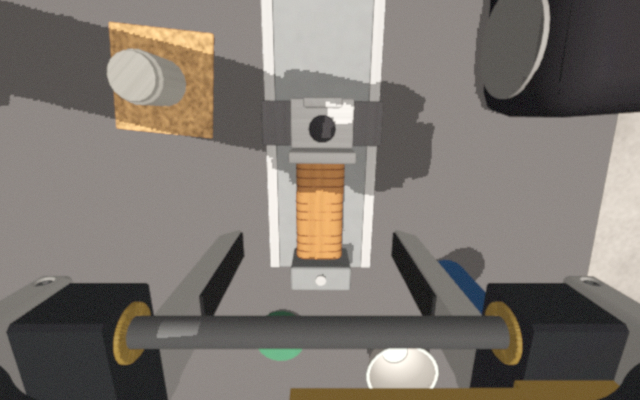

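The row at column 320, rows 163–258, is snug between the jaws. The tin stands on the mat and the arm is clear, so I'm handing in.

```bash
python3 -c "
from rig import finish_job
print(finish_job())"
```

```text
the job is handed in; nothing more can be done
None
```

I handed the job in at about 52 s with every step done: the tin is upright on the mat, the three heels present stand snug in a centred row, and the jaw is locked with the release up. The hand-in returned no verdict.

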